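# Park the glue pot on the shoemaker's warming plate

## Robot

A 7-joint arm with a two-finger parallel gripper is mounted at the origin on the work surface. World frame = base frame: x ahead of the robot, y to its left, z up, the work surface at z = 0. Lengths are in m, angles in rad, forces in N, time in s.
With the tool pointing down it reaches from about 0.425 to 0.95 m from the base axis. Payload 4.7 kg.
Tool frame: the origin (TCP) lies on the mounting face of the last link; the fingertips stand 173 mm ahead of it and the grasp point (between the pads) lies 155 mm ahead of it; y points along the fingers, z is the direction in which the jaws open and shut, and the axes are right-handed (so a half turn about y gives the same grasp; the last joint's range is limited). The gripper opens to 85 mm and grips with 20 to 120 N. Pads are 22 mm wide; open, the fingers measure 114 mm over their backs; the gripper's body (76 mm by 85 mm) begins 54 mm behind the grasp point. The pads swing forward as they close: fully open they stand 13 mm farther back than shut.
Start: joints at [1.114, 0.469, -0.049, 1.532, 0.024, 1.141, -0.082], TCP at [0.28, -0.614, 0.405] pointing down, gripper open.
Joint ranges: [-2.59, 2.59], [-0.33, 1.99], [-1.39, 1.29], [0.1, 2.45], [-1.04, 4.18], [0.21, 1.99], [-2.66, 2.66]. Speed limits (rad/s): [2.57, 2.57, 3.14, 3.14, 3.14, 3.14, 3.14].

## Interface

Orientations are given as a 3x3 rotation matrix whose columns are the frame's x, y, z axes.
In Python, from workcell import bot, vision gives the robot as it stands.
- The arm moves only by the shell command python3 -m inch 'ROWS' [OPENING] [FORCE]. ROWS is JSON, a list of rows, each an object with "slide": the shift along the world's x, y, z in m, a list of three; "dr": the turn, a rotation vector about the world's x, y, z in rad, a list of three. In form: [{"slide": [tx, ty, tz], "dr": [wx, wy, wz]}, ...]. A call has 1 to 5 rows; each row shifts and turns the commanded pose from where the row before left it; what a row does not reach is not made up. A row lasts 1/8 s, in which the tool goes at most 62.5 mm and 10.7 degrees, less where a joint would pass 70% of its speed; a pose out of reach is approached as far as the arm can. A call with a gripper value outside its range is refused whole. OPENING is the closure, from -1 (fully open) to 1 (shut), set as the call begins (- or left out, the last holds). The fingers move at their own pace and stop on an object; FORCE is the grip in N (left out, the last holds). Time passes only in rows, so rows that do not move let the fingers close. It gives the time, the measured TCP pose, the force and the opening at its end, in the units of the state.
- bot.state(): the state, without advancing time (a new reading comes with each control period).
- vision.grab_frame(name): name is "scene" or "top" or "wrist"; returns the picture (420x560x3 uint8, red, green, blue); there is no depth.
- vision.get_calibration(name): a dict with "fx", "fy", "cx", "cy" (pixels), "rvec" (rotation vector, rad) and "tvec" (3), from world to camera coordinates, as OpenCV has them. Camera axes: x right, y down, z forward; pixel columns grow to the right and rows downward; lengths in m; the calibration is good to about 2 mm. A picture is of the moment at which its call begins: read the wrist's pose just before it. get_calibration takes no time and is no camera call; for the wrist camera it gives the pose at the moment of the call.
- bot.finish_job(): hands the job in, once; it reports no verdict.
The state is a dict: "t": time; "q": joint angles; "joint_velocities": joint speeds; "effort": joint torques, N m; "ee_pos": TCP position; "tcp_rot": TCP orientation; "ft_force": force on the tool from outside, world axes, zero at the start; "ft_torque": the same for the moment, N m; "finger_gap": finger opening in m.
Only numpy, scipy, OpenCV 4.12 (cv2) and the standard library are available. Lean on these libraries where they do the work, as an engineer would, in place of code of your own. Each camera call takes 0.05 s, during which the arm holds its last target.

## Task

Take the glue pot by its long black handle and slide it, without lifting or tipping it, along the warming plate from the red ring to the blue ring, and push it home until it bears against both brass stops; then let go. Now take it by the wooden bar on its lid and, with the pot kept down on the blue ring (you may ease it a few millimetres off the stops so that it turns freely), turn it until the long handle points away from the red ring, parallel to the plate's long side, and let go. Leave the shoe last, the tin and the glue brush alone.

Things in the scene. Friction and masses are not known exactly. Their poses are not given: they have to be found in the camera images.
- plate: Fixed low warming plate, dark steel top with white sides, 220 (x) x 460 (y) x 30 mm high; its top is at z = 0.030. Origin: centre of its underside. Its y axis runs along its long side, its +x axis points to the side far from the robot. It may be turned some 10 degrees on the bench.
- hot: Red painted ring (148 mm across, grey inside) flush on the plate's top, where the pot starts. Origin: ring centre, on the plate's top; axes parallel to the plate's. It lies 120 mm from the plate's centre towards one end; the blue ring lies as far towards the other end. Which end is which varies.
- park: Blue painted ring, 148 mm across, grey inside, flush on the plate. Origin: ring centre, on the plate's top; axes as the plate's. Two fixed brass stops (40 wide, 12 thick, 30 mm high) stand on its far side, 35 degrees left and right of its +x, faces 55 mm from the origin: a V open to -x. The pot (radius 55 mm) bears on both when its centre is at this origin.
- park_mouth (a point): Point on the plate 38 mm to -x (robot side) of the blue ring's centre, before the mouth of the V. The stops' near outer corners are at x = 34, y = +-48 mm from the blue ring's centre, so a pot sliding along the plate with its centre on the line through here clears them; from here it is pushed in +x of the blue ring's frame.
- pot: Loose round aluminium glue pot, copper band, fixed lid; 110 mm across, lid top 80 mm above its underside, 0.5 to 0.75 kg. Origin: centre of its underside. Its long handle points along its own -x (at first roughly to the robot); its lid bar lies along x. Sliding it by the handle takes 2 to 10 N. Hard against both stops it may bind when turned; 5 mm off them it turns freely.
- pot_handle: The pot's long black handle, rigid with the pot: level bar 22 mm wide, 16 mm high, its middle 48 mm above the pot's underside, reaching from 57 to 177 mm from the pot's axis along the pot's -x. Origin: that of the pot.
- pot_bar: The light wooden bar on the pot's lid, rigid with the pot: 70 mm long (along the pot's x) x 16 mm wide x 22 mm high, over the pot's axis, its middle 107 mm and its top 118 mm above the pot's underside, with an 18 mm gap below it to the lid. Origin: that of the pot.
- handle_grip (a point): Point in the middle of the handle's section, 125 mm from the pot's axis: the place to grip.
- handle_end (a point): Free end of the handle, 177 mm from the pot's axis.
- bar_grip (a point): Centre of the lid bar, on the pot's axis, 107 mm above the pot's underside.
- last: Bystander: wooden shoe last, about 235 x 60 x 105 mm, standing on the bench beside the plate. Origin: centre of its underside; toe along its -x.
- tin: Bystander: yellow tin with a paper label, 90 mm across, 110 mm high, on the bench beside the plate. Origin: centre of its underside.
- brush: Bystander: wooden-handled glue brush about 200 mm long lying on the bench beyond the plate. Origin: centre of its underside; along its x.
There are look-alikes about, which are no part of the job. What is meant by the pot is not green or turquoise, and is the larger of those in its own colour.

How it is judged:
On the way, in this order (a step that is already met when the one before it is completed fails the run):
1. the pot, held by its handle, is drawn off the red ring (horizontal distance between pot and hot above 0.08 m and contact force between the fingers and pot_handle above 1 N), for 0.1 s.
2. held by its handle, the pot bears against the stops, its centre within 7 mm of the blue ring's (horizontal distance between pot and park below 0.007 m and contact force between the fingers and pot_handle above 1 N and contact force between pot and park above 1 N), for 0.2 s.
3. the pot is let go there (contact force between the fingers and pot below 0.1 N and horizontal distance between pot and park below 0.012 m), for 0.2 s.
4. the pot, held by its lid bar, is turned with its handle away from the red ring (angle between the x axis of pot and the y axis of plate, either way round below 0.2 rad and horizontal distance between handle_end and hot above 0.3 m and contact force between the fingers and pot_bar above 1 N), for 0.1 s.
At the end, for the whole second after the job is handed in: The pot stands flat and still on the plate, released, its centre within 18 mm of the blue ring's centre, its handle parallel to the plate's long side within 0.2 rad (11 degrees) and pointing away from the red ring (handle end over 0.30 m from the red ring's centre) (angle between the x axis of pot and the y axis of plate, either way round below 0.2 rad and horizontal distance between handle_end and hot above 0.3 m and horizontal distance between pot and park below 0.018 m and angle between pot's own z axis and vertical below 0.05 rad and height (world z) of pot below 0.034 m and linear speed of pot below 0.02 m/s and contact force between the fingers and pot below 0.1 N); the robot touches nothing.
It fails at once if the pot is lifted more than 8 mm off the plate (height (world z) of pot above 0.038 m).
It fails at once if the pot is tipped more than 0.2 rad (angle between pot's own z axis and vertical above 0.2 rad).
It fails at once if the last is moved more than 20 mm (distance of last from where it was at the start of the episode above 0.02 m).
It fails at once if the tin is moved more than 20 mm (distance of tin from where it was at the start of the episode above 0.02 m).
It fails at once if the brush is moved more than 20 mm (distance of brush from where it was at the start of the episode above 0.02 m).
It also fails if it takes over 67 s, if anything falls off the work surface, if the arm or the gripper's body presses on something with over 40 N, if the wrist force passes 120 N, or if a joint passes its speed limit or range.

## Working session

There is one attempt and no reset: what is moved stays moved. The work goes in short steps, Python scripts to look and compute and a shell command to move; the robot and the scene stay as the last step left them, time stands still between calls to the robot, and variables do not carry over. Pictures are saved under pics/ and viewed, and the job is handed in when it is done.

```bash
ls; mkdir -p pics; python3 - <<'E'
from workcell import bot, vision
import cv2
print(bot.state())
for n in ["scene","top"]:
    im=vision.grab_frame(n); cv2.imwrite(f"pics/{n}0.png",im[:,:,::-1]); print(n,vision.get_calibration(n))
E
```

```text
pics
{'t': 0.0, 'q': array([ 1.11413034,  0.46942667, -0.04862339,  1.53369781,  0.0241305 ,
        1.1409917 , -0.08229505]), 'joint_velocities': array([ 0.00051454, -0.0008613 ,  0.00041729, -0.00099424,  0.0004093 ,
        0.00039118,  0.00174571]), 'effort': array([-5.69687836e-04, -5.10316300e+01, -4.71121597e-02, -2.37713134e+01,
        1.06075394e-02,  7.60743365e-03,  1.33726545e-06]), 'ee_pos': array([ 0.2799442 , -0.61393779,  0.4036695 ]), 'tcp_rot': array([[-9.09863711e-01, -8.81040305e-04,  4.14906316e-01],
       [-4.14907243e-01,  1.72455768e-03, -9.09862081e-01],
       [ 8.60952915e-05, -9.99998125e-01, -1.93466245e-03]]), 'ft_force': array([-0.0320462 , -0.15602841, -0.44176   ]), 'ft_torque': array([0.01089652, 0.0268502 , 0.05560073]), 'finger_gap': 0.08501047130480913}
scene {'fx': 426.48018425112167, 'fy': 426.48018425112167, 'cx': 279.22326723691344, 'cy': 206.24913499950333, 'rvec': array([ 1.54699047,  1.70209073, -0.9065883 ]), 'tvec': array([ 0.04124658, -0.18917569,  1.57642228])}
top {'fx': 435.2281810614213, 'fy': 435.2281810614213, 'cx': 288.3379462446349, 'cy': 211.53391849097568, 'rvec': array([ 2.17099721, -2.18209371,  0.10324687]), 'tvec': array([0.00794368, 0.52654783, 1.52463655])}
```

View pics/scene0.png

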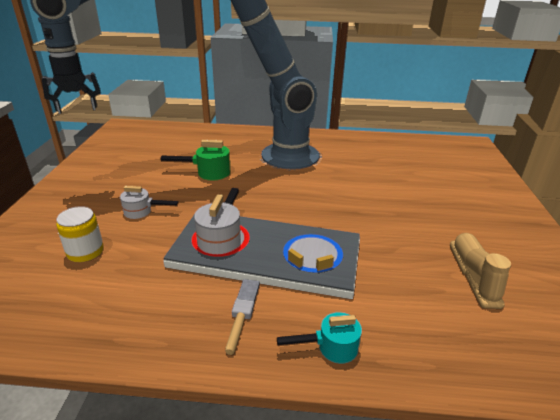

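View pics/top0.png

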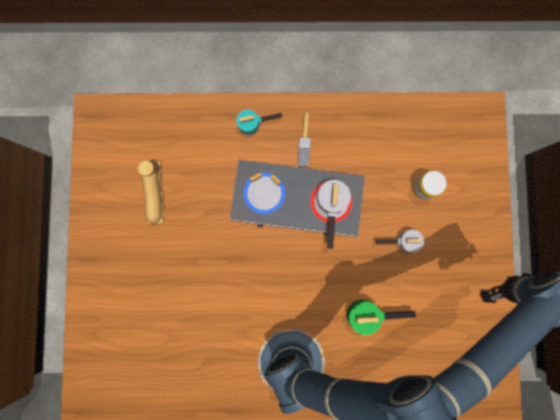

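The pot stands on the red ring (top view about 333,198). The blue ring is at about (264,193), on the robot's left, with the brass stops on its far side. The last, the tin, the brush and the look-alikes are clear of the plate. Next I'll enlarge both views to measure.

```bash
python3 - <<'E'
import cv2
a=cv2.imread("pics/top0.png")[150:260,220:380]; cv2.imwrite("pics/topc.png",cv2.resize(a,None,fx=5,fy=5,interpolation=cv2.INTER_CUBIC))
a=cv2.imread("pics/scene0.png")[180:300,160:370]; cv2.imwrite("pics/scenec.png",cv2.resize(a,None,fx=3.8,fy=3.8,interpolation=cv2.INTER_CUBIC))
E
```

```text
(no output)
```

View pics/topc.png

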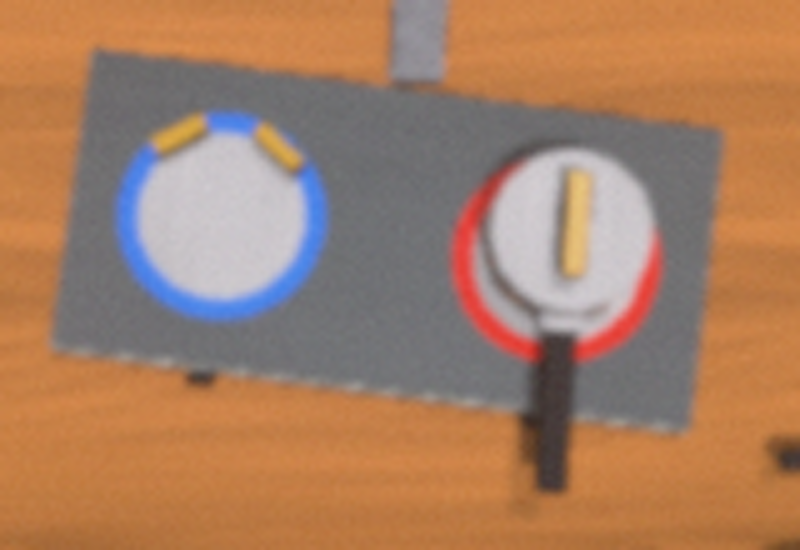

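View pics/scenec.png

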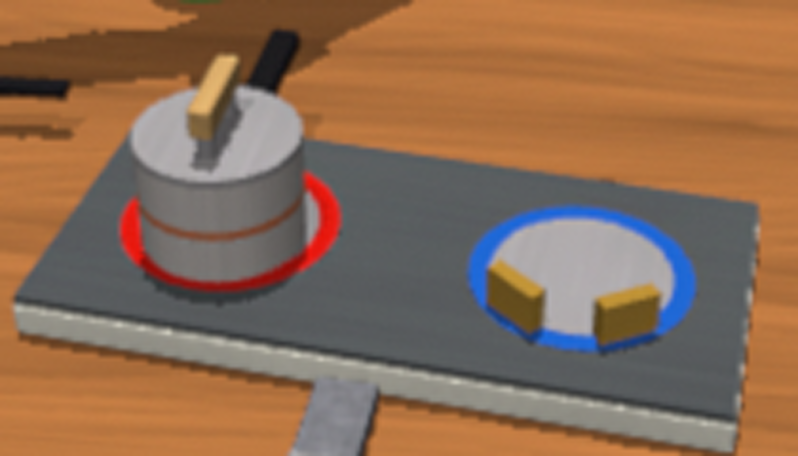

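```bash
cat > h.py <<'E'
import numpy as np, cv2
from workcell import bot, vision
def ray(cal,u,v,z):
    R,_=cv2.Rodrigues(cal["rvec"]); t=np.array(cal["tvec"])
    d=R.T@np.array([(u-cal["cx"])/cal["fx"],(v-cal["cy"])/cal["fy"],1.]); o=-R.T@t
    return o+d*(z-o[2])/d[2]
def proj(cal,P):
    K=np.array([[cal["fx"],0,cal["cx"]],[0,cal["fy"],cal["cy"]],[0,0,1]])
    return cv2.projectPoints(np.array(P,float).reshape(-1,1,3),np.array(cal["rvec"]),np.array(cal["tvec"]),K,None)[0].reshape(-1,2)
E
python3 - <<'E'
from h import *
np.set_printoptions(precision=4,suppress=True)
c=vision.get_calibration("top"); f=lambda U,V,z:ray(c,(U+.5)/5-.5+220,(V+.5)/5-.5+150,z)[:2]
for p in [(95,48),(722,128),(690,432),(52,350)]: print("corner",f(*p,.03))
pc=np.mean([f(*p,.03) for p in [(95,48),(722,128),(690,432),(52,350)]],0);print("centre",pc)
# blue ring circle fit
for n in ["top","scene"]:
    c2=vision.get_calibration(n); im=cv2.imread(f"pics/{n}0.png"); hsv=cv2.cvtColor(im,cv2.COLOR_BGR2HSV)
    m=cv2.inRange(hsv,(105,150,100),(125,255,255))
    k,l,s,_=cv2.connectedComponentsWithStats(m); i=1+np.argmax(s[1:,4]); print(s[i])
    ct,_=cv2.findContours((l==i).astype(np.uint8),cv2.RETR_EXTERNAL,cv2.CHAIN_APPROX_NONE)
    pts=cv2.convexHull(max(ct,key=len)).reshape(-1,2)
    P=np.array([ray(c2,*p,.03)[:2] for p in pts]); print(n,cv2.minEnclosingCircle(P.astype(np.float32)))
print("lid",f(571,231,.11),"bar",f(580,169,.148),f(572,276,.148),"hand",f(557,335,.086),f(551,490,.086))
E
```

```text
corner [0.7152 0.1825]
corner [ 0.6551 -0.2658]
corner [ 0.4381 -0.2386]
corner [0.4984 0.2118]
centre [ 0.5767 -0.0276]
[244 181  41  32 189]
top ((0.5936935544013977, 0.09185479581356049), 0.0722472220659256)
[283 234  60  39 454]
scene ((0.5942713022232056, 0.09229186922311783), 0.07447541505098343)
lid [ 0.5712 -0.148 ] bar [ 0.6075 -0.1504] [ 0.5367 -0.144 ] hand [ 0.5028 -0.14  ] [ 0.3974 -0.1344]
```

Estimates so far:

| Item | Position (x, y) | Yaw |
|---|---|---|
| Plate | – | −7.65° |
| Park (blue ring) | (0.5935, 0.092) | – |
| Pot | (0.571, −0.148) | −4.5° |

I'll move above the handle with the jaws set across it.

```bash
R='{"slide":[0.0116,0.0317,-0.004],"dr":[0,0,0.1757]}'; true
python3 -m inch '[{"slide":[0.0116,0.0317,-0.004],"dr":[0,0,0.1757]},{"slide":[0.0116,0.0317,-0.004],"dr":[0,0,0.1757]},{"slide":[0.0116,0.0317,-0.004],"dr":[0,0,0.1757]},{"slide":[0.0116,0.0317,-0.004],"dr":[0,0,0.1757]},{"slide":[0.0116,0.0317,-0.004],"dr":[0,0,0.1757]}]' -1 40
python3 -m inch '[{"slide":[0.0116,0.0317,-0.004],"dr":[0,0,0.1757]},{"slide":[0.0116,0.0317,-0.004],"dr":[0,0,0.1757]},{"slide":[0.0116,0.0317,-0.004],"dr":[0,0,0.1757]},{"slide":[0.0116,0.0317,-0.004],"dr":[0,0,0.1757]},{"slide":[0.0116,0.0317,-0.004],"dr":[0,0,0.1757]}]'
python3 -m inch '[{"slide":[0.0116,0.0317,-0.004],"dr":[0,0,0.1757]},{"slide":[0.0116,0.0317,-0.004],"dr":[0,0,0.1757]},{"slide":[0.0116,0.0317,-0.004],"dr":[0,0,0.1757]},{"slide":[0.0116,0.0317,-0.004],"dr":[0,0,0.1757]},{"slide":[0.0116,0.0317,-0.004],"dr":[0,0,0.1757]}]'
python3 -m inch '[{"slide":[0,0,0],"dr":[0,0,0]},{"slide":[0,0,0],"dr":[0,0,0]}]'
python3 - <<'E'
from h import *
print(bot.state())
for n in ["wrist","top"]:
    c=vision.get_calibration(n); im=vision.grab_frame(n); cv2.imwrite(f"pics/{n}1.png",im[:,:,::-1]); print(c)
E
```

```text
t: 0.72
ee_pos: [0.3382, -0.4545, 0.3842]
tcp_rot: [[-0.256, -0.0, 0.967], [-0.967, 0.001, -0.256], [-0.0, -1.0, -0.001]]
ft_force: [-0.3, -0.3, 0.3]
finger_gap: 0.085
t: 1.35
ee_pos: [0.3961, -0.2961, 0.3644]
tcp_rot: [[0.581, -0.0, 0.814], [-0.814, 0.0, 0.581], [-0.001, -1.0, -0.0]]
ft_force: [1.1, 0.4, -0.9]
finger_gap: 0.0854
t: 1.98
ee_pos: [0.4541, -0.1377, 0.3444]
tcp_rot: [[0.997, -0.0, 0.073], [-0.073, -0.0, 0.997], [-0.0, -1.0, -0.0]]
ft_force: [-0.0, -0.5, 0.2]
finger_gap: 0.0854
t: 2.22
ee_pos: [0.4538, -0.1393, 0.3445]
tcp_rot: [[0.997, -0.001, 0.08], [-0.08, -0.0, 0.997], [-0.001, -1.0, -0.0]]
ft_force: [-0.8, 0.5, 0.8]
finger_gap: 0.0854
{'t': 2.225, 'q': array([ 0.85686811,  0.30116273, -0.76377921,  2.0284854 ,  0.26318422,
        0.9103229 ,  1.44294469]), 'joint_velocities': array([ 0.01082369, -0.00329416,  0.01198196, -0.00151617, -0.00049196,
       -0.00241151,  0.00126667]), 'effort': array([-6.78653810e-01, -3.14546764e+01, -5.13126925e+00, -1.99277991e+01,
       -3.61980556e-02, -1.40725667e-02,  1.61967684e-03]), 'ee_pos': array([ 0.45379827, -0.13926769,  0.34449217]), 'tcp_rot': array([[ 9.96807249e-01, -8.56555289e-04,  7.98409350e-02],
       [-7.98411232e-02, -1.87840328e-04,  9.96807584e-01],
       [-8.38823460e-04, -9.99999616e-01, -2.55628937e-04]]), 'ft_force': array([-0.7982399 ,  0.51629616,  0.75786964]), 'ft_torque': array([ 0.01270388,  0.02618222, -0.00279834]), 'finger_gap': 0.08542379039838988}
{'fx': 323.1974474839452, 'fy': 323.1974474839452, 'cx': 285.8427641388004, 'cy': 214.59544988757483, 'rvec': array([-2.14804604, -1.98330004, -0.27853678]), 'tvec': array([ 0.10288464, -0.46479097,  0.19275936])}
{'fx': 435.2281810614213, 'fy': 435.2281810614213, 'cx': 288.3379462446349, 'cy': 211.53391849097568, 'rvec': array([ 2.17099721, -2.18209371,  0.10324687]), 'tvec': array([0.00794368, 0.52654783, 1.52463655])}
```

View pics/wrist1.png

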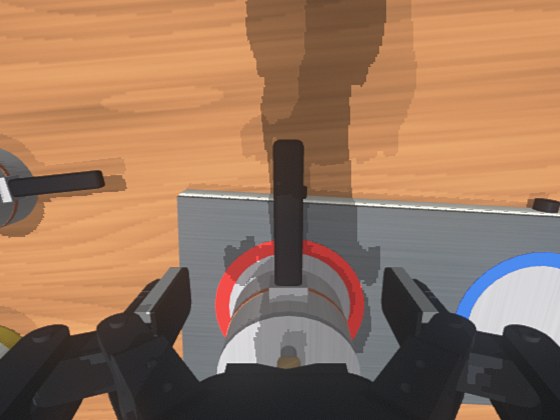

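```bash
python3 - <<'E'
from h import *
c=vision.get_calibration("wrist")
for p in [(288.5,141),(288,284),(273,180),(303.5,180),(274,260),(302,260)]: print(p,ray(c,*p,.086)[:2].round(4))
for p in [(302,192),(545,205)]: print(ray(c,*p,.03)[:2].round(4))
E
```

```text
(288.5, 141) [ 0.3969 -0.1336]
(288, 284) [ 0.5055 -0.1425]
(273, 180) [ 0.423  -0.1467]
(303.5, 180) [ 0.4248 -0.1251]
(274, 260) [ 0.4844 -0.1516]
(302, 260) [ 0.4861 -0.1303]
[ 0.4455 -0.1249]
[0.4752 0.0934]
```

The handle's yaw is −4.7° and its centreline is within 1 mm of the tool, so the two cameras agree. Next I'll lower the tool and grip.

```bash

python3 -m inch '[{"slide":[0,0.001,-0.03],"dr":[0,0,0]},{"slide":[0,0,-0.03],"dr":[0,0,0]},{"slide":[0,0,-0.03],"dr":[0,0,0]},{"slide":[0,0,-0.0205],"dr":[0,0,0]},{"slide":[0,0,0],"dr":[0,0,0]}]'
python3 -m inch '[{"slide":[0,0,0],"dr":[0,0,0]},{"slide":[0,0,0],"dr":[0,0,0]},{"slide":[0,0,0],"dr":[0,0,0]},{"slide":[0,0,0],"dr":[0,0,0]},{"slide":[0,0,0],"dr":[0,0,0]}]' 1 40
python3 -m inch '[{"slide":[0,0,0],"dr":[0,0,0]},{"slide":[0,0,0],"dr":[0,0,0]}]'
python3 - <<'E'
from h import *
s=bot.state();print(s["ee_pos"],s["ft_force"],s["ft_torque"],s["finger_gap"])
for n in ["wrist"]:
    im=vision.grab_frame(n); cv2.imwrite(f"pics/{n}2.png",im[:,:,::-1])
E
```

```text
t: 2.95
ee_pos: [0.4533, -0.1385, 0.2331]
tcp_rot: [[0.997, -0.003, 0.08], [-0.08, 0.001, 0.997], [-0.003, -1.0, 0.001]]
ft_force: [-0.3, -0.5, 0.2]
finger_gap: 0.0851
t: 3.58
ee_pos: [0.4542, -0.1377, 0.2348]
tcp_rot: [[0.997, 0.0, 0.078], [-0.078, -0.001, 0.997], [0.0, -1.0, -0.001]]
ft_force: [-1.4, 0.1, 5.7]
finger_gap: 0.0212
t: 3.82
ee_pos: [0.4542, -0.1377, 0.2347]
tcp_rot: [[0.997, 0.0, 0.078], [-0.078, -0.001, 0.997], [0.0, -1.0, -0.001]]
ft_force: [-1.7, 0.3, 6.7]
finger_gap: 0.0213
[ 0.45421891 -0.13768787  0.23474855] [-1.74702546  0.31159974  6.65338632] [-0.05894846  0.2374944  -0.04045913] 0.021344925742361243
```

View pics/wrist2.png

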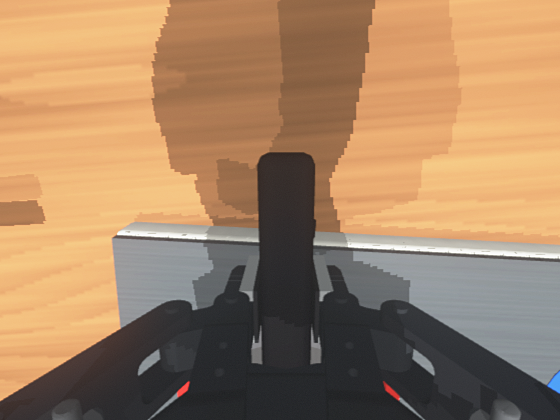

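The handle is held (gap 21 mm). I'll raise the grip force, relieve the downward press a little, and start drawing the pot across.

```bash

python3 -m inch '[{"slide":[0,0,0.0007],"dr":[0,0,0]},{"slide":[0,0,0],"dr":[0,0,0]}]' 1 100
python3 -m inch '[{"slide":[-0.006,0.006,0],"dr":[0,0,0]},{"slide":[-0.006,0.012,0],"dr":[0,0,0]},{"slide":[-0.006,0.015,0],"dr":[0,0,0]},{"slide":[-0.006,0.015,0],"dr":[0,0,0]},{"slide":[-0.006,0.015,0],"dr":[0,0,0]}]'
python3 -m inch '[{"slide":[0,0.015,0],"dr":[0,0,0]},{"slide":[0,0.015,0],"dr":[0,0,0]},{"slide":[0,0.015,0],"dr":[0,0,0]},{"slide":[0,0.012,0],"dr":[0,0,0]},{"slide":[0,0.006,0],"dr":[0,0,0]}]'
python3 -m inch '[{"slide":[0,0,0],"dr":[0,0,0]},{"slide":[0,0,0],"dr":[0,0,0]}]'
python3 - <<'E'
from h import *
s=bot.state();print(s["q"],s["ee_pos"],s["ft_force"],s["ft_torque"],s["finger_gap"])
for n in ["scene","top"]:
    im=vision.grab_frame(n); cv2.imwrite(f"pics/{n}3.png",im[:,:,::-1])
a=cv2.imread("pics/scene3.png")[150:310,130:380]; cv2.imwrite("pics/scenec3.png",cv2.resize(a,None,fx=3,fy=3,interpolation=cv2.INTER_CUBIC))
E
```

```text
t: 4.12
ee_pos: [0.4543, -0.1378, 0.2351]
tcp_rot: [[0.997, 0.001, 0.078], [-0.078, -0.0, 0.997], [0.001, -1.0, -0.0]]
ft_force: [-0.5, -1.1, 1.9]
finger_gap: 0.0201
t: 4.75
ee_pos: [0.4237, -0.0738, 0.2351]
tcp_rot: [[0.997, 0.0, 0.078], [-0.078, -0.0, 0.997], [0.0, -1.0, -0.0]]
ft_force: [2.0, -4.0, 1.3]
finger_gap: 0.02
t: 5.38
ee_pos: [0.4233, -0.0111, 0.2349]
tcp_rot: [[0.997, -0.002, 0.078], [-0.078, -0.002, 0.997], [-0.002, -1.0, -0.002]]
ft_force: [-0.1, -7.6, 4.7]
finger_gap: 0.02
t: 5.62
ee_pos: [0.4233, -0.0109, 0.2349]
tcp_rot: [[0.997, -0.002, 0.077], [-0.077, -0.0, 0.997], [-0.002, -1.0, -0.0]]
ft_force: [-1.3, -2.3, 6.7]
finger_gap: 0.0203
[ 0.50903095  0.4060595  -0.69332385  2.2325305   0.43737075  0.63788305
  0.99105663] [ 0.42333602 -0.0108624   0.23494416] [-1.3434139  -2.31551948  6.70648457] [-0.55294659  0.07420745 -0.25562855] 0.020252428047526295
```

View pics/scenec3.png

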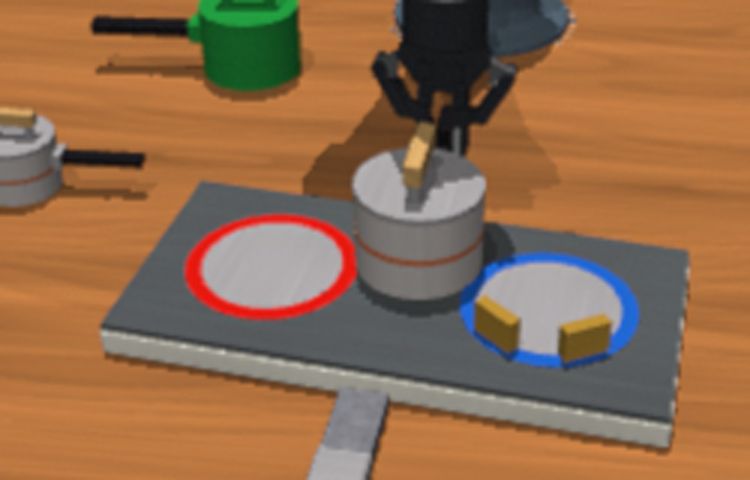

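View pics/top3.png

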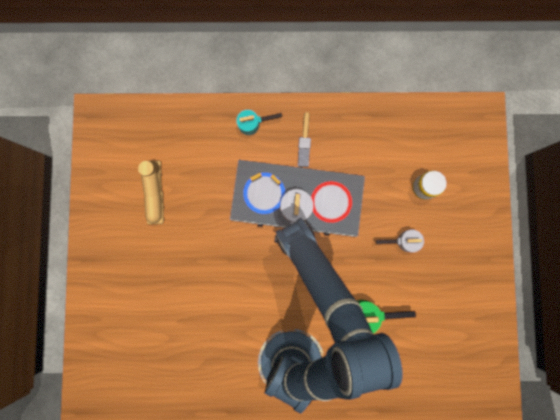

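The pot is upright and halfway across, at about (297,203) in the top view. I'll measure its actual position and yaw.

```bash
python3 - <<'E'
from h import *
a=cv2.imread("pics/top3.png")[150:260,220:380]; cv2.imwrite("pics/topc3.png",cv2.resize(a,None,fx=5,fy=5,interpolation=cv2.INTER_CUBIC))
c=vision.get_calibration("top"); im=cv2.imread("pics/top3.png"); hsv=cv2.cvtColor(im,cv2.COLOR_BGR2HSV)
m=cv2.inRange(hsv,(0,150,120),(4,255,255))|cv2.inRange(hsv,(175,150,120),(180,255,255))
ct,_=cv2.findContours(m,cv2.RETR_EXTERNAL,cv2.CHAIN_APPROX_NONE)
P=np.array([ray(c,*p,.03)[:2] for p in cv2.convexHull(max(ct,key=len)).reshape(-1,2)],np.float32)
print("hot",cv2.minEnclosingCircle(P))
E
```

```text
hot ((0.5611308217048645, -0.14644747972488403), 0.07297805696725845)
```

View pics/topc3.png

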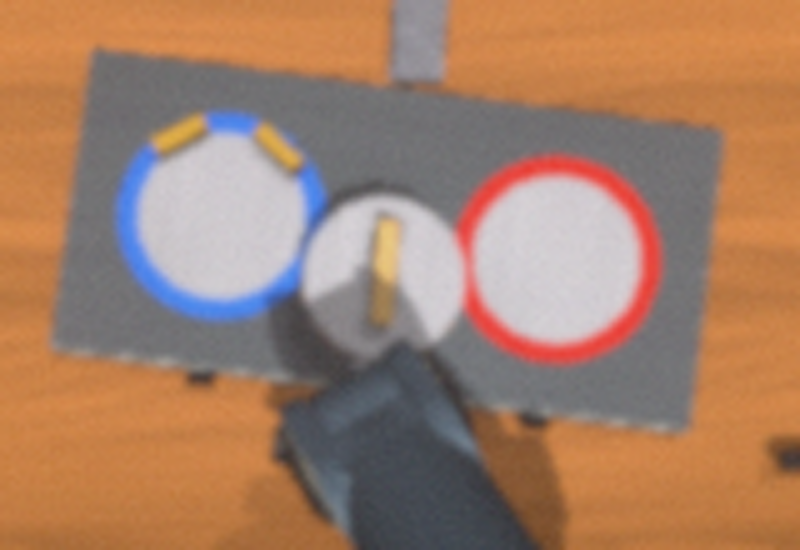

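```bash

python3 -m inch '[{"slide":[0.001,0.008,0.0005],"dr":[0,0,0]},{"slide":[0.002,0.014,0],"dr":[0,0,0]},{"slide":[0.002,0.015,0],"dr":[0,0,0]},{"slide":[0.002,0.015,0],"dr":[0,0,0]},{"slide":[0.002,0.015,0],"dr":[0,0,0]}]'
python3 -m inch '[{"slide":[0.002,0.015,0],"dr":[0,0,0]},{"slide":[0.002,0.015,0],"dr":[0,0,0]},{"slide":[0.002,0.012,0],"dr":[0,0,0]},{"slide":[0.001,0.008,0],"dr":[0,0,0]},{"slide":[0,0,0],"dr":[0,0,0]}]'
python3 - <<'E'
from h import *
s=bot.state();print(s["q"],s["ee_pos"],s["ft_force"],s["ft_torque"],s["finger_gap"])
for n in ["scene","top"]:
    im=vision.grab_frame(n); cv2.imwrite(f"pics/{n}4.png",im[:,:,::-1])
a=cv2.imread("pics/top4.png")[150:260,220:380]; cv2.imwrite("pics/topc4.png",cv2.resize(a,None,fx=5,fy=5,interpolation=cv2.INTER_CUBIC))
a=cv2.imread("pics/scene4.png")[150:310,130:380]; cv2.imwrite("pics/scenec4.png",cv2.resize(a,None,fx=3,fy=3,interpolation=cv2.INTER_CUBIC))
E
```

```text
t: 6.35
ee_pos: [0.432, 0.055, 0.235]
tcp_rot: [[0.997, -0.004, 0.08], [-0.08, -0.003, 0.997], [-0.003, -1.0, -0.003]]
ft_force: [0.2, -6.7, 4.1]
finger_gap: 0.0201
t: 6.98
ee_pos: [0.439, 0.1058, 0.2351]
tcp_rot: [[0.997, -0.003, 0.077], [-0.077, -0.001, 0.997], [-0.003, -1.0, -0.001]]
ft_force: [-1.4, -2.4, 3.6]
finger_gap: 0.0202
[ 0.23959284  0.44520332 -0.69176205  2.17202056  0.45624584  0.67197654
  0.72379876] [0.43898638 0.10578767 0.23506918] [-1.37334074 -2.38073273  3.55083173] [-0.48418693  0.12975361 -0.36983143] 0.020203859699878746
```

View pics/topc4.png

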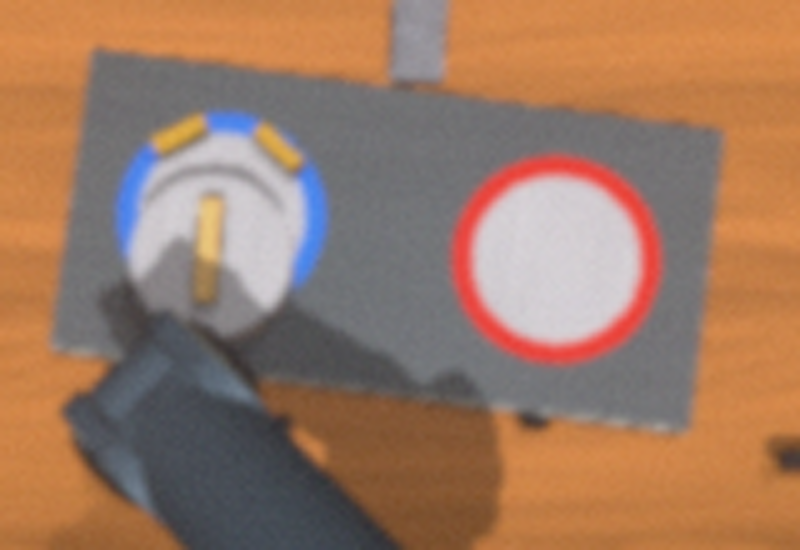

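View pics/scenec4.png

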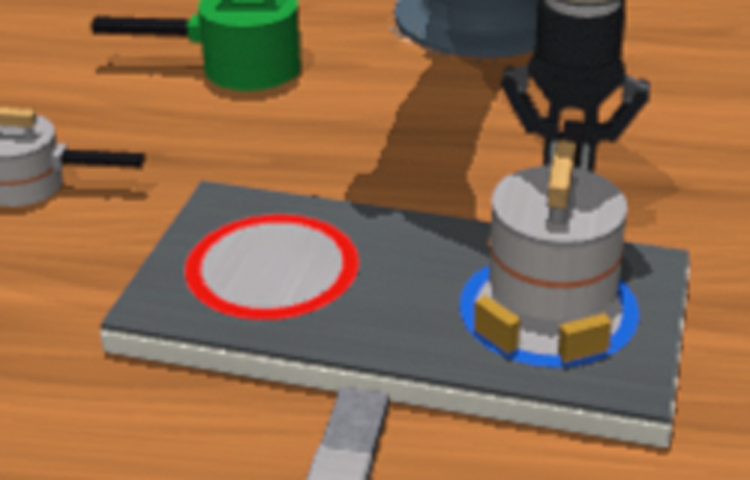

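```bash
python3 - <<'E'
from h import *
c=vision.get_calibration("top"); f=lambda U,V,z:ray(c,(U+.5)/5-.5+220,(V+.5)/5-.5+150,z)[:2]
a,b=f(214,196,.148),f(203,303,.148);d=a-b;print(a,b,(a+b)/2,np.degrees(np.arctan2(d[1],d[0])),f(213,249,.11))
y=np.radians(-7.65);ex=np.array([np.cos(y),np.sin(y)]);ey=np.array([-ex[1],ex[0]])
r=(a+b)/2-np.array([.5935,.092]);print(r@ex,r@ey)
E
```

```text
[0.59071469 0.09061592] [0.52009401 0.09780178] [0.55540435 0.09420885] -5.81001794528546 [0.56019268 0.0934064 ]
-0.03805063631234293 -0.0028821507866289148
```

The pot sits about 36 mm short of home, lined up to within about 3 mm. I'll push it into the V.

```bash

python3 -m inch '[{"slide":[0.006,-0.0005,0],"dr":[0,0,0]},{"slide":[0.007,-0.0005,0],"dr":[0,0,0]},{"slide":[0.007,-0.0005,0],"dr":[0,0,0]},{"slide":[0.006,-0.0005,0],"dr":[0,0,0]},{"slide":[0.004,0,0],"dr":[0,0,0]}]'
python3 -m inch '[{"slide":[0.003,0,0],"dr":[0,0,0]},{"slide":[0.003,0,0],"dr":[0,0,0]},{"slide":[0.001,0,0],"dr":[0,0,0]},{"slide":[0,0,0],"dr":[0,0,0]}]'
python3 - <<'E'
from h import *
s=bot.state();print(s["q"],s["ee_pos"],s["ft_force"],s["ft_torque"],s["finger_gap"])
for n in ["scene","top"]:
    im=vision.grab_frame(n); cv2.imwrite(f"pics/{n}5.png",im[:,:,::-1])
a=cv2.imread("pics/top5.png")[150:260,220:380]; cv2.imwrite("pics/topc5.png",cv2.resize(a,None,fx=5,fy=5,interpolation=cv2.INTER_CUBIC))
E
```

```text
t: 7.7
ee_pos: [0.467, 0.1048, 0.235]
tcp_rot: [[0.997, -0.007, 0.075], [-0.075, -0.001, 0.997], [-0.007, -1.0, -0.001]]
ft_force: [-11.1, 0.3, 11.6]
finger_gap: 0.0202
t: 8.2
ee_pos: [0.474, 0.1048, 0.2351]
tcp_rot: [[0.997, -0.007, 0.075], [-0.075, -0.0, 0.997], [-0.007, -1.0, -0.001]]
ft_force: [-10.1, 0.4, 10.8]
finger_gap: 0.0203
[ 0.24080719  0.4895717  -0.67952958  2.09706959  0.46486009  0.71336515
  0.75275452] [0.47404706 0.104786   0.23506323] [-10.05598911   0.35799849  10.76068271] [ 0.07497798  1.80179692 -0.00663765] 0.02026767758728825
```

View pics/topc5.png

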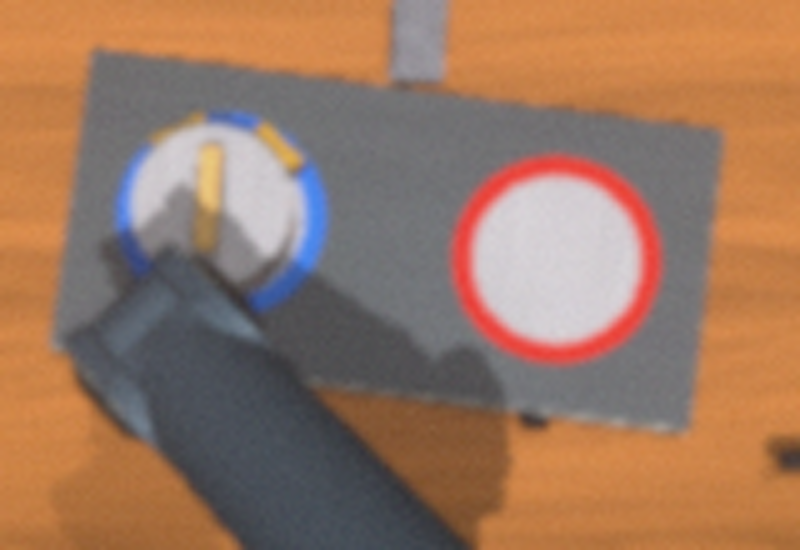

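```bash

python3 -m inch '[{"slide":[0.001,0,0.001],"dr":[0,0,0]},{"slide":[0.001,0,0],"dr":[0,0,0]},{"slide":[0,0,0],"dr":[0,0,0]}]'
python3 -m inch '[{"slide":[0.001,0,0],"dr":[0,0,0]},{"slide":[0.001,0,0],"dr":[0,0,0]},{"slide":[0,0,0],"dr":[0,0,0]}]'
python3 - <<'E'
from h import *
s=bot.state();print(s["ee_pos"],s["ft_force"],s["ft_torque"],s["finger_gap"])
E
```

```text
t: 8.68
ee_pos: [0.4761, 0.1042, 0.2351]
tcp_rot: [[0.997, -0.007, 0.075], [-0.075, -0.0, 0.997], [-0.007, -1.0, -0.001]]
ft_force: [-7.9, 0.0, 1.4]
finger_gap: 0.0201
t: 9.05
ee_pos: [0.4767, 0.1044, 0.2351]
tcp_rot: [[0.997, -0.011, 0.074], [-0.074, -0.002, 0.997], [-0.011, -1.0, -0.003]]
ft_force: [-13.4, -0.0, 7.4]
finger_gap: 0.0208
[0.47668254 0.10444637 0.23509176] [-13.40187379  -0.04150577   7.407165  ] [0.20011527 2.34183119 0.06310776] 0.020798089090372306
```

The TCP has stopped advancing while the force climbs, so the pot is in contact. I'll press a little more, hold, and look.

```bash

python3 -m inch '[{"slide":[0.001,0,0],"dr":[0,0,0]},{"slide":[0.001,0,0],"dr":[0,0,0]},{"slide":[0,0,0],"dr":[0,0,0]},{"slide":[0,0,0],"dr":[0,0,0]},{"slide":[0,0,0],"dr":[0,0,0]}]'
python3 - <<'E'
from h import *
s=bot.state();print(s["ee_pos"],s["ft_force"],s["ft_torque"],s["finger_gap"])
for n in ["scene","top"]:
    im=vision.grab_frame(n); cv2.imwrite(f"pics/{n}6.png",im[:,:,::-1])
A=cv2.resize(cv2.imread("pics/top6.png")[160:230,235:305],None,fx=6,fy=6,interpolation=cv2.INTER_CUBIC)
B=cv2.resize(cv2.imread("pics/scene6.png")[190:290,270:360],None,fx=4.2,fy=4.2,interpolation=cv2.INTER_CUBIC)
cv2.imwrite("pics/c6.png",np.hstack([A[:420],B[:420]]))
# project pot base/stop model check
E
```

```text
t: 9.68
ee_pos: [0.4773, 0.1047, 0.2351]
tcp_rot: [[0.997, -0.015, 0.074], [-0.074, -0.003, 0.997], [-0.014, -1.0, -0.004]]
ft_force: [-18.9, -0.6, 12.2]
finger_gap: 0.02
[0.47727069 0.10468714 0.23506908] [-18.92205034  -0.60031414  12.19732235] [0.17769414 3.4071574  0.04900673] 0.020027846950059536
```

View pics/c6.png

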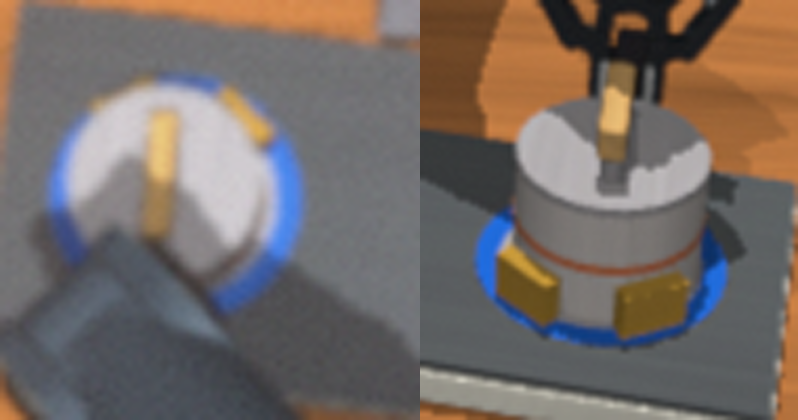

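```bash
cat > ov.py <<'E'
from h import *
import sys
def ov(tag,cx,cy,out):
    th=np.linspace(0,2*np.pi,60); tiles=[]
    for n,(v0,v1,u0,u1),k in [("top",(160,230,235,305),8),("scene",(190,290,270,360),5.6)]:
        c=vision.get_calibration(n); im=cv2.imread(f"pics/{n}{tag}.png")[v0:v1,u0:u1]
        im=cv2.resize(im,None,fx=k,fy=k,interpolation=cv2.INTER_CUBIC)
        for z,r,col in [(.11,.055,(255,0,255)),(.03,.074,(0,255,0))]:
            q=(cx,cy) if z>.1 else (.5935,.092)
            p=proj(c,np.c_[q[0]+r*np.cos(th),q[1]+r*np.sin(th),np.full(60,z)])
            p=(p-[u0,v0]+.5)*k; cv2.polylines(im,[p.astype(np.int32).reshape(-1,1,2)],True,col,1)
        tiles.append(cv2.resize(im,(400,int(im.shape[0]*400/im.shape[1]))))
    h=max(t.shape[0] for t in tiles); tiles=[cv2.copyMakeBorder(t,0,h-t.shape[0],0,0,cv2.BORDER_CONSTANT) for t in tiles]
    cv2.imwrite(out,np.hstack(tiles))
E
python3 -c "
from ov import *
ov('6',.5935,.092,'pics/ov6.png')"
```

```text
(no output)
```

View pics/ov6.png

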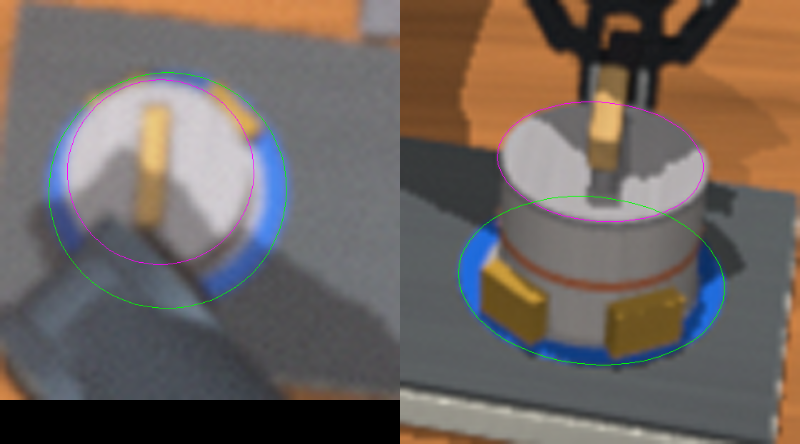

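```bash

python3 -m inch '[{"slide":[0,-0.001,0],"dr":[0,0,0]},{"slide":[0,-0.001,0],"dr":[0,0,0]},{"slide":[0,-0.001,0],"dr":[0,0,0]},{"slide":[0,0,0],"dr":[0,0,0]},{"slide":[0,0,0],"dr":[0,0,0]}]'
python3 - <<'E'
from h import *
s=bot.state();print(s["ee_pos"],s["ft_force"],s["ft_torque"],s["finger_gap"])
for n in ["scene","top"]:
    im=vision.grab_frame(n); cv2.imwrite(f"pics/{n}7.png",im[:,:,::-1])
from ov import ov
ov('7',.5935,.092,'pics/ov7.png')
E
```

```text
t: 10.4
ee_pos: [0.4772, 0.1031, 0.2351]
tcp_rot: [[0.997, -0.013, 0.071], [-0.071, -0.0, 0.997], [-0.013, -1.0, -0.001]]
ft_force: [-18.0, 3.8, 10.1]
finger_gap: 0.0199
[0.4772234  0.1030707  0.23506851] [-17.97534428   3.75518097  10.07662274] [0.92984669 3.22253361 0.30985327] 0.01990919006407067
```

View pics/ov7.png

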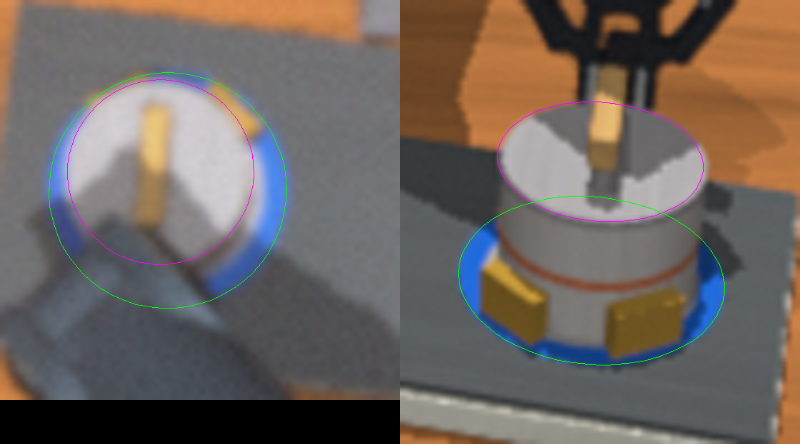

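The pot did not shift under the sideways nudge and the reaction lies along the V's axis, so it is seated on both stops. It is within about 2 mm of home in the images. I'll release it and rise.

```bash

python3 -m inch '[{"slide":[0,0.0015,0],"dr":[0,0,0]},{"slide":[0,0,0],"dr":[0,0,0]}]'
python3 -m inch '[{"slide":[0,0,0],"dr":[0,0,0]},{"slide":[0,0,0],"dr":[0,0,0]},{"slide":[0,0,0],"dr":[0,0,0]},{"slide":[0,0,0],"dr":[0,0,0]},{"slide":[0,0,0],"dr":[0,0,0]}]' -1
python3 -m inch '[{"slide":[-0.004,0,0.01],"dr":[0,0,0]},{"slide":[0,0,0.03],"dr":[0,0,0]},{"slide":[0,0,0.04],"dr":[0,0,0]},{"slide":[0,0,0.04],"dr":[0,0,0]},{"slide":[0,0,0],"dr":[0,0,0]}]'
python3 - <<'E'
from h import *
s=bot.state();print(s["ee_pos"],s["tcp_rot"],s["ft_force"],s["finger_gap"])
for n in ["scene","top","wrist"]:
    if n=="wrist": print(vision.get_calibration(n))
    im=vision.grab_frame(n); cv2.imwrite(f"pics/{n}8.png",im[:,:,::-1])
from ov import ov
ov('8',.5935,.092,'pics/ov8.png')
E
```

```text
t: 10.75
ee_pos: [0.4773, 0.1035, 0.2351]
tcp_rot: [[0.997, -0.014, 0.072], [-0.072, -0.003, 0.997], [-0.014, -1.0, -0.004]]
ft_force: [-18.3, 1.2, 11.5]
finger_gap: 0.0202
t: 11.38
ee_pos: [0.4833, 0.1018, 0.2364]
tcp_rot: [[0.997, 0.0, 0.078], [-0.078, 0.0, 0.997], [0.0, -1.0, 0.0]]
ft_force: [0.1, 0.0, 0.4]
finger_gap: 0.0853
t: 12.0
ee_pos: [0.4796, 0.1026, 0.3599]
tcp_rot: [[0.997, 0.007, 0.078], [-0.078, 0.001, 0.997], [0.007, -1.0, 0.001]]
ft_force: [0.9, -0.5, -0.3]
finger_gap: 0.085
[0.47961459 0.10264599 0.35988129] [[ 9.96908867e-01  7.11359244e-03  7.82439025e-02]
 [-7.82500841e-02  5.94429696e-04  9.96933584e-01]
 [ 7.04526871e-03 -9.99974521e-01  1.14923144e-03]] [ 0.9278279  -0.50855559 -0.26406442] 0.08499899930731245
{'fx': 323.1974474839452, 'fy': 323.1974474839452, 'cx': 285.8427641388004, 'cy': 214.59544988757483, 'rvec': array([-2.14568792, -1.98406749, -0.27979334]), 'tvec': array([-0.13851832, -0.47401925,  0.20217326])}
```

View pics/ov8.png

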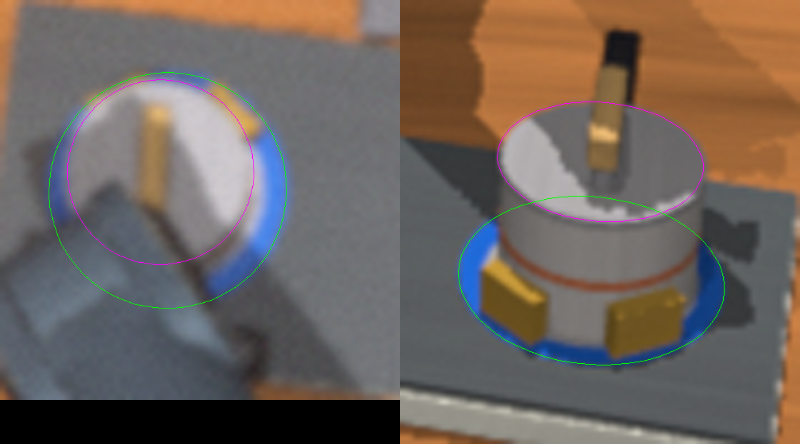

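View pics/wrist8.png

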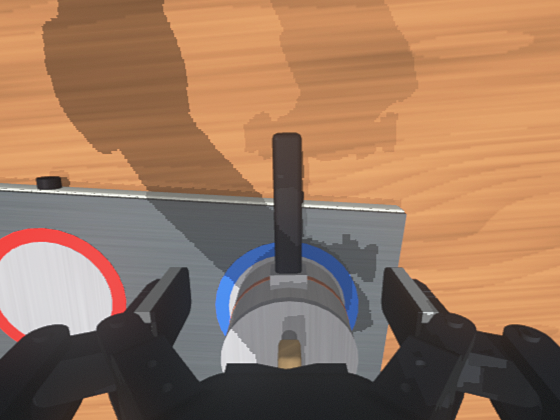

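```bash
python3 - <<'E'
from h import *
c=vision.get_calibration("wrist")
pts=[np.array(ray(c,*p,.086)[:2]) for p in [(287,134),(288,271),(273,160),(302,160),(275,250),(301.5,250)]]
for p in pts: print(p.round(4))
d=(pts[4]+pts[5])/2-(pts[2]+pts[3])/2; d/=np.linalg.norm(d); print(np.degrees(np.arctan2(d[1],d[0])), pts[0]+.177*d,pts[1]+.057*d)
print("bar end lo",ray(c,289,369,.126), ray(c,289,340,.148))
E
```

```text
[0.4172 0.1069]
[0.5245 0.0994]
[0.4348 0.0952]
[0.4365 0.1164]
[0.5055 0.0905]
[0.5072 0.1114]
-3.9177781972665198 [0.59377667 0.09476924] [0.58139735 0.09547615]
bar end lo [0.58451866 0.09528579 0.126     ] [0.54278524 0.09824552 0.148     ]
```

The pot stayed home at about (0.594, 0.0945), yaw about −4°. Next I'll move over the bar, go down and grip it.

```bash

python3 -m inch '[{"slide":[0.025,-0.002,0],"dr":[0,0,0]},{"slide":[0.03,-0.002,0],"dr":[0,0,0]},{"slide":[0.03,-0.002,0],"dr":[0,0,0]},{"slide":[0.0295,-0.0025,0],"dr":[0,0,0]},{"slide":[0,0,0],"dr":[0,0,0]}]'
python3 -m inch '[{"slide":[0,0,-0.02],"dr":[0,0,0]},{"slide":[0,0,-0.02],"dr":[0,0,0]},{"slide":[0,0,-0.02],"dr":[0,0,0]},{"slide":[0,0,-0.005],"dr":[0,0,0]},{"slide":[0,0,0],"dr":[0,0,0]}]'
python3 - <<'E'
from h import *
s=bot.state();print(s["q"],s["ee_pos"],s["ft_force"],s["finger_gap"])
for n in ["scene","wrist"]:
    im=vision.grab_frame(n); cv2.imwrite(f"pics/{n}9.png",im[:,:,::-1])
A=cv2.imread("pics/scene9.png")[140:290,250:400]; cv2.imwrite("pics/c9.png",np.hstack([cv2.resize(A,(420,420),interpolation=cv2.INTER_CUBIC),cv2.resize(cv2.imread("pics/wrist9.png"),(375,281))[0:281] if 0 else cv2.copyMakeBorder(cv2.resize(cv2.imread("pics/wrist9.png"),(375,281)),0,139,0,0,cv2.BORDER_CONSTANT)]))
E
```

```text
t: 12.78
ee_pos: [0.5948, 0.0926, 0.3544]
tcp_rot: [[0.997, -0.003, 0.08], [-0.08, 0.001, 0.997], [-0.003, -1.0, 0.0]]
ft_force: [0.9, -0.2, -0.7]
finger_gap: 0.0857
t: 13.4
ee_pos: [0.5935, 0.0934, 0.291]
tcp_rot: [[0.997, -0.001, 0.078], [-0.078, 0.0, 0.997], [-0.001, -1.0, 0.0]]
ft_force: [-0.8, 1.3, -0.1]
finger_gap: 0.0855
[ 0.27479571  0.56627874 -0.68962914  1.7965956   0.43686553  0.93734462
  0.88954537] [0.59349031 0.09340256 0.29102966] [-0.78346619  1.26988132 -0.0524371 ] 0.08550715206784695
```

View pics/c9.png

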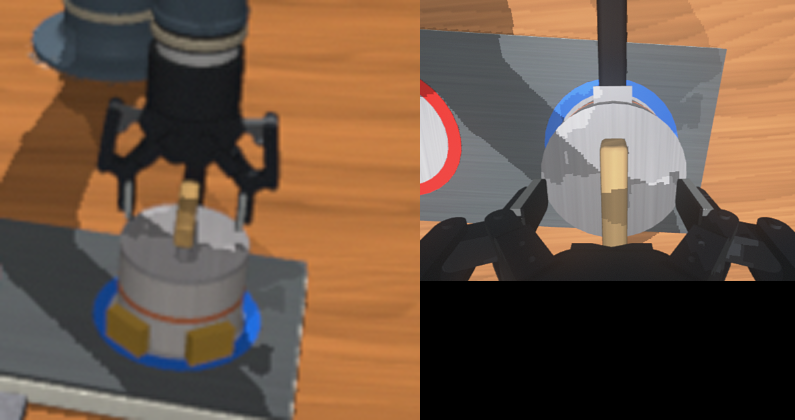

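```bash

python3 -m inch '[{"slide":[0,0,0.004],"dr":[0,0,0]},{"slide":[0,0,0],"dr":[0,0,0]}]'
python3 -m inch '[{"slide":[0,0,0],"dr":[0,0,0]},{"slide":[0,0,0],"dr":[0,0,0]},{"slide":[0,0,0],"dr":[0,0,0]},{"slide":[0,0,0],"dr":[0,0,0]},{"slide":[0,0,0],"dr":[0,0,0]}]' 1 60
python3 -m inch '[{"slide":[0,0,0],"dr":[0,0,0]},{"slide":[0,0,0],"dr":[0,0,0]}]'
python3 - <<'E'
from h import *
s=bot.state();print(s["ee_pos"],s["ft_force"],s["ft_torque"],s["finger_gap"])
E
```

```text
t: 13.75
ee_pos: [0.5939, 0.0935, 0.2964]
tcp_rot: [[0.997, 0.002, 0.078], [-0.078, 0.0, 0.997], [0.002, -1.0, 0.0]]
ft_force: [-0.6, 0.6, 0.2]
finger_gap: 0.0853
t: 14.38
ee_pos: [0.5936, 0.0939, 0.2954]
tcp_rot: [[0.997, 0.001, 0.078], [-0.078, 0.001, 0.997], [0.0, -1.0, 0.001]]
ft_force: [1.1, 2.1, -1.3]
finger_gap: 0.0149
t: 14.62
ee_pos: [0.5936, 0.0938, 0.2955]
tcp_rot: [[0.997, 0.001, 0.078], [-0.078, 0.001, 0.997], [0.0, -1.0, 0.001]]
ft_force: [1.7, 2.4, -2.4]
finger_gap: 0.0149
[0.59362981 0.09384199 0.29549905] [ 1.65508891  2.42858367 -2.41148735] [ 0.62819665 -0.31348588 -0.0283437 ] 0.014888876984222343
```

The bar is held with a slight upward pull. I'll lower 1 mm, ease the pot 5 mm off the stops, then turn it by −93°.

```bash

python3 -m inch '[{"slide":[0,0,-0.001],"dr":[0,0,0]},{"slide":[-0.002,-0.0005,0],"dr":[0,0,0]},{"slide":[-0.003,-0.0005,0],"dr":[0,0,0]},{"slide":[-0.001,0,0],"dr":[0,0,0]},{"slide":[0,0,0],"dr":[0,0,0]}]'
python3 -m inch '[{"slide":[0,0,0],"dr":[0,0,-0.05]},{"slide":[0,0,0],"dr":[0,0,-0.1]},{"slide":[0,0,0],"dr":[0,0,-0.1]},{"slide":[0,0,0],"dr":[0,0,-0.1]},{"slide":[0,0,0],"dr":[0,0,-0.05]}]'
python3 - <<'E'
from h import *
s=bot.state();print(s["q"],s["ee_pos"],s["ft_force"],s["ft_torque"],s["finger_gap"])
for n in ["scene"]:
    im=vision.grab_frame(n); cv2.imwrite(f"pics/{n}10.png",im[:,:,::-1])
cv2.imwrite("pics/c10.png",cv2.resize(cv2.imread("pics/scene10.png")[140:290,230:400],None,fx=3,fy=3,interpolation=cv2.INTER_CUBIC))
E
```

```text
t: 15.25
ee_pos: [0.589, 0.0922, 0.2957]
tcp_rot: [[0.997, 0.006, 0.079], [-0.079, 0.001, 0.997], [0.005, -1.0, 0.001]]
ft_force: [5.3, 4.0, 2.3]
finger_gap: 0.0148
t: 15.88
ee_pos: [0.5877, 0.0911, 0.2952]
tcp_rot: [[0.887, 0.0, 0.462], [-0.462, -0.003, 0.887], [0.002, -1.0, -0.003]]
ft_force: [-0.5, -0.6, 6.0]
finger_gap: 0.015
[ 0.21617518  0.52646299 -0.59698775  1.81175143  0.36785908  0.91644094
  0.54464391] [0.58766298 0.091103   0.29520973] [-0.49097439 -0.62710483  6.04286831] [-0.14733386  0.11826767  0.25032145] 0.014995727412979738
```

View pics/c10.png

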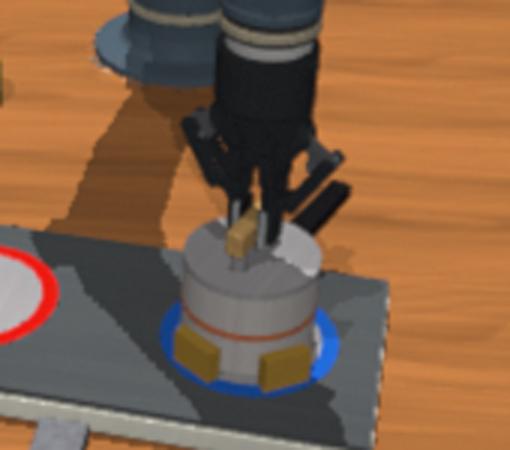

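```bash

python3 -m inch '[{"slide":[0,0,0.0005],"dr":[0,0,-0.08]},{"slide":[0,0,0],"dr":[0,0,-0.11]},{"slide":[0,0,0],"dr":[0,0,-0.11]},{"slide":[0,0,0],"dr":[0,0,-0.11]},{"slide":[0,0,0],"dr":[0,0,-0.11]}]'
python3 -m inch '[{"slide":[0,0,0],"dr":[0,0,-0.11]},{"slide":[0,0,0],"dr":[0,0,-0.11]},{"slide":[0,0,0],"dr":[0,0,-0.11]},{"slide":[0,0,0],"dr":[0,0,-0.11]},{"slide":[0,0,0],"dr":[0,0,-0.11]}]'
python3 -m inch '[{"slide":[0,0,0],"dr":[0,0,-0.1]},{"slide":[0,0,0],"dr":[0,0,-0.055]},{"slide":[0,0,0],"dr":[0,0,0]},{"slide":[0,0,0],"dr":[0,0,0]}]'
python3 - <<'E'
from h import *
s=bot.state();print(s["q"],s["ee_pos"],s["ft_force"],s["ft_torque"],s["finger_gap"])
for n in ["scene","top","wrist"]:
    im=vision.grab_frame(n); cv2.imwrite(f"pics/{n}11.png",im[:,:,::-1])
A=cv2.resize(cv2.imread("pics/scene11.png")[140:290,230:400],(400,353),interpolation=cv2.INTER_CUBIC)
B=cv2.resize(cv2.imread("pics/top11.png")[145:251,200:320],(400,353),interpolation=cv2.INTER_CUBIC)
cv2.imwrite("pics/c11.png",np.hstack([A,B]))
E
```

```text
t: 16.55
ee_pos: [0.5873, 0.0911, 0.2952]
tcp_rot: [[0.539, -0.001, 0.843], [-0.843, -0.003, 0.538], [0.001, -1.0, -0.003]]
ft_force: [0.2, 0.1, 4.3]
finger_gap: 0.015
t: 17.18
ee_pos: [0.5871, 0.0911, 0.2952]
tcp_rot: [[0.019, -0.002, 1.0], [-1.0, -0.002, 0.019], [0.002, -1.0, -0.002]]
ft_force: [-0.9, 0.8, 5.2]
finger_gap: 0.0148
t: 17.68
ee_pos: [0.587, 0.0912, 0.2952]
tcp_rot: [[-0.133, -0.002, 0.991], [-0.991, -0.002, -0.133], [0.002, -1.0, -0.002]]
ft_force: [-1.3, 0.2, 5.7]
finger_gap: 0.0148
[ 0.00521199  0.47354601 -0.30562385  1.8251007   0.18163688  0.87301863
 -0.52007866] [0.58701789 0.09120717 0.2951966 ] [-1.27531095  0.16961733  5.69409226] [ 0.09107717  0.41359364 -0.0928516 ] 0.014843499722541238
```

View pics/c11.png

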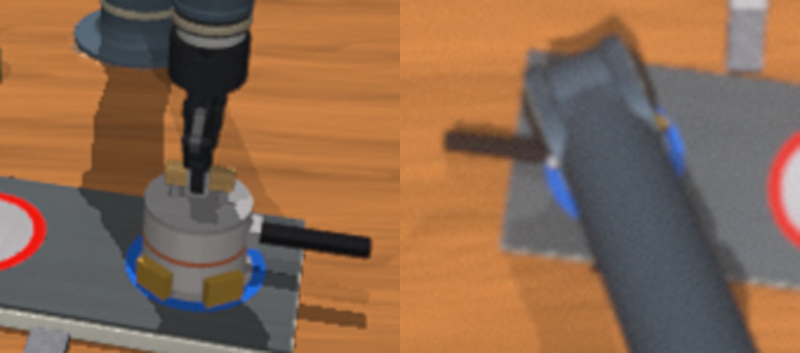

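View pics/wrist11.png

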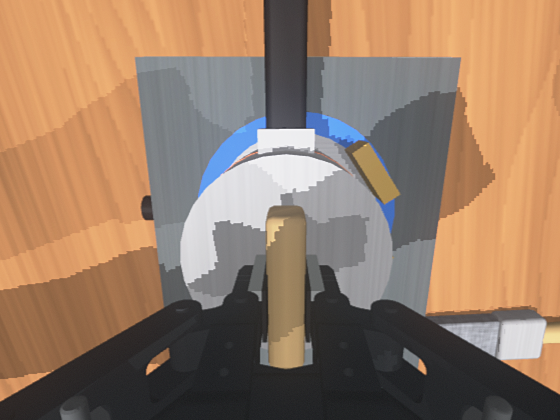

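The handle lies parallel to the plate's long side and points away from red, and the pot is about 6 mm off the stops. I'll let go and rise.

```bash

python3 -m inch '[{"slide":[0,0,0],"dr":[0,0,0]},{"slide":[0,0,0],"dr":[0,0,0]},{"slide":[0,0,0],"dr":[0,0,0]},{"slide":[0,0,0],"dr":[0,0,0]},{"slide":[0,0,0],"dr":[0,0,0]}]' -1
python3 -m inch '[{"slide":[0,0,0.01],"dr":[0,0,0]},{"slide":[0,0,0.03],"dr":[0,0,0]},{"slide":[0,0,0.05],"dr":[0,0,0]},{"slide":[-0.03,-0.03,0.05],"dr":[0,0,0]},{"slide":[-0.05,-0.03,0.01],"dr":[0,0,0]}]'
python3 -m inch '[{"slide":[-0.03,-0.05,0],"dr":[0,0,0]},{"slide":[-0.01,-0.06,0],"dr":[0,0,0]},{"slide":[0,-0.06,0],"dr":[0,0,0]},{"slide":[0,-0.02,0],"dr":[0,0,0]},{"slide":[0,0,0],"dr":[0,0,0]}]'
python3 - <<'E'
from h import *
s=bot.state();print(s["t"],s["ee_pos"],s["ft_force"],s["finger_gap"])
for n in ["scene","top"]:
    im=vision.grab_frame(n); cv2.imwrite(f"pics/{n}12.png",im[:,:,::-1])
A=cv2.resize(cv2.imread("pics/scene12.png")[140:290,230:400],(400,353),interpolation=cv2.INTER_CUBIC)
B=cv2.resize(cv2.imread("pics/top12.png")[145:251,200:320],(400,353),interpolation=cv2.INTER_CUBIC)
cv2.imwrite("pics/c12.png",np.hstack([A,B]))
E
```

```text
t: 18.45
ee_pos: [0.5876, 0.0923, 0.2949]
tcp_rot: [[-0.132, -0.0, 0.991], [-0.991, -0.0, -0.132], [0.0, -1.0, -0.0]]
ft_force: [0.3, -0.2, 0.4]
finger_gap: 0.0854
t: 19.08
ee_pos: [0.5096, 0.0336, 0.4468]
tcp_rot: [[-0.131, 0.008, 0.991], [-0.991, 0.001, -0.131], [-0.002, -1.0, 0.008]]
ft_force: [-0.5, -1.1, 0.9]
finger_gap: 0.0853
t: 19.7
ee_pos: [0.4686, -0.1577, 0.4432]
tcp_rot: [[-0.136, 0.001, 0.991], [-0.991, -0.0, -0.136], [0.0, -1.0, 0.001]]
ft_force: [-0.4, 0.9, -0.2]
finger_gap: 0.0854
19.7 [ 0.46863242 -0.15768828  0.44317286] [-0.36548899  0.8541038  -0.21441256] 0.08538504756794693
```

View pics/c12.png

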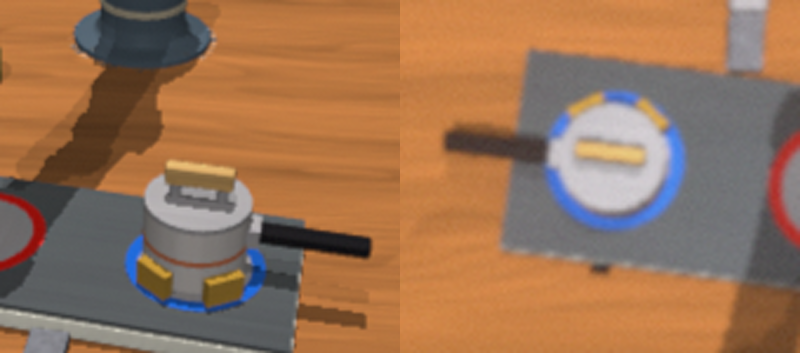

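View pics/scene12.png

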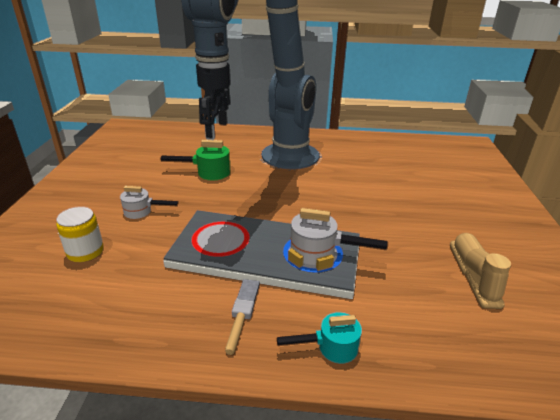

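```bash
python3 - <<'E'
from h import *
c=vision.get_calibration("top"); k=400/120; f=lambda U,V,z:ray(c,(U-400+.5)/k-.5+200,(V+.5)/k-.5+145,z)[:2]
l=f(612,158,.11); b=(f(576,150,.148)+f(645,156,.148))/2; e=f(445,140,.086)
print(l,b,e, "d",np.linalg.norm(l-[.5935,.092]),np.linalg.norm(b-[.5935,.092]),"hot",np.linalg.norm(e-[.561,-.1465]))
d=e-b; print(np.degrees(np.arctan2(d[1],d[0])),"plate y",90-7.65)
E
```

```text
[0.58513289 0.08987079] [0.58490687 0.08930453] [0.60792125 0.26301786] d 0.008633773326326066 0.009005963281088237 hot 0.41219713618965675
82.45313051900374 plate y 82.35
```

```bash
python3 -c "
from workcell import bot
print(bot.finish_job())"
```

```text
the job is handed in; nothing more can be done
None
```

The job is done and handed in at about 20 s of the 67 s allowed; no verdict was reported.

**What I did:**
- Gripped the pot by its long handle and slid it from the red ring past the mouth of the V.
- Pushed it against the stops with about 18 N. It did not shift under a small sideways nudge, so I took it to be seated on both stops. Then I let go.
- Gripped the lid bar, eased the pot about 5 mm off the stops, turned it −93°, let go and moved the arm clear.

**Last checks from the camera images:**

| Check | Measured | Limit |
|---|---|---|
| Pot centre to blue ring centre | about 9 mm | 18 mm |
| Handle against the plate's long side | within 0.5° | 11° |
| Handle end to red ring centre | 0.41 m | over 0.30 m |

The pot looks flat on the plate. The gripper is open and clear of everything. In the final scene picture, the last, the tin and the brush look as they did at the start.

**Disagreements:** The two cameras and the arm's own position differed by about 2–3 mm on where the pot sat. While seated, it measured about 2.5 mm to one side of the blue ring's centre, inside the 7 mm limit. After the turn, the arm's position put it about 6 mm off centre, against 9 mm in the top view.

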